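Open the book mould and hold the bottle up, upright and still

ROBOT

A 6-joint arm with a two-finger parallel gripper is mounted at the origin on a cart in front of the work surface, level with it; the furniture and walls round the work are solid. World frame = base frame: x ahead of the robot, y to its left, z up, the work surface at z = 0. Lengths are in m, angles in rad, forces in N, time in s.
With the tool pointing down it reaches from about 0.35 to 0.725 m from the base axis. Payload 4.3 kg.
Tool frame: the origin (TCP) lies between the finger pads; the fingertips stand 17 mm ahead of it and the grasp point (between the pads) lies 2 mm behind it; z points along the fingers, y is the line along which they close (so a half turn about z gives the same grasp; the last joint's range is limited). The gripper opens to 85 mm and grips with 20 to 120 N. Pads are 22 mm wide; open, the fingers measure 114 mm over their backs; the gripper's body (76 mm by 85 mm) begins 54 mm behind the grasp point. The pads swing forward as they close: fully open they stand 13 mm farther back than shut.
Start: joints at [-1.429, 0.377, 0.081, 1.274, 0, 1.46], TCP at [0.143, -0.557, 0.248] pointing down, gripper open.
Joint ranges: [-2.72, 2.72], [-0.84, 1.66], [-1.02, 1.22], [-1.77, 2.12], [-1.37, 1.28], [-3.14, 3.14]. Speed limits (rad/s): [2.57, 2.57, 3.14, 3.14, 3.14, 3.14].

INTERFACE

Orientations are given as a 3x3 rotation matrix whose columns are the frame's x, y, z axes.
In Python, from rig import sensors, viewer, job_done gives the robot as it stands.
- The arm moves only by the tool advance, called after "Call:" in YAML: its name, and indented under it one key for each argument. Schema: {"type":"object","properties":{"steps":{"type":"array","items":{"type":"number"},"minItems":7,"maxItems":56},"only":{"type":"string"},"quiet":{"type":"boolean"},"lines":{"type":"string"}},"required":["steps"],"additionalProperties":false}. steps is one flat list of numbers that holds 1 to 8 rows one after another, with no inner brackets; each row has 7 numbers: a rotation vector rx, ry, rz in parts of the range, where 1.0 means 360 degrees, then dx, dy, dz in shares of the most that a row can go, 1 being 50 mm, then the finger opening in m; each row shifts and turns the commanded pose from where the row before left it, along the tool's axes as they then stand; what a row does not reach is not made up. A row lasts 1/10 s, in which the tool goes at most 0.05 m and 0.15 rad, less where a joint would pass 70% of its speed; a pose out of reach is approached as far as the arm can. The fingers move at their own pace and stop on an object; the grip force is fixed at half the most. Time passes only in rows, so rows that do not move let the fingers close. The tool returns the time, the measured TCP pose, the force, the opening and the grip force at its end. only (a regular expression) keeps the lines of the reply that match it, lines (a string "A,B") keeps lines A to B, and quiet returns only ok. Input that does not fit is refused with a message, and nothing moves.
- sensors.get_obs(): the state, without advancing time (a new reading comes with each control period).
- viewer.camera(name): name is "side" or "top" or "wrist"; returns the picture (400x640x3 uint8, red, green, blue); there is no depth.
- viewer.get_calibration(name): a dict with "vfov" (degrees; the focal length in pixels is half the picture's height over the tangent of half this angle, whatever the lens; pixels are square), "cx", "cy" (the principal point, pixels), "extrinsics" (4x4, takes a point from world to camera coordinates). Camera axes: x right, y up, looking along -z (the intrinsics and any distortion apply to the point x, -y, -z); pixel columns grow to the right and rows downward; lengths in m; the calibration is good to about 2 mm. A picture is of the moment at which its call begins: read the wrist's pose just before it. get_calibration takes no time and is no camera call; for the wrist camera it gives the pose at the moment of the call.
- job_done(): hands the job in; it is judged then, once.
The state is a dict: "clock": time; "joint_positions": joint angles; "qd": joint speeds; "effort": joint torques, N m; "tcp_pos": TCP position; "orientation": TCP orientation; "wrist_force": force on the tool from outside, world axes, zero at the start; "moment": the same for the moment, N m; "grip_width": finger opening in m; "grasp_force": force on a finger pad.
Only numpy, scipy, OpenCV 4.12 (cv2) and the standard library are available. Lean on these libraries where they do the work, as an engineer would, in place of code of your own. Each camera call takes 0.05 s, during which the arm holds its last target. There are 200 camera calls.

TASK

A small amber glass bottle stands in the closed book mould in the middle of the worktop. Take the mould's left handle and swing the left half wide open, at least 60 degrees, leaving the bottle standing; then take the bottle by its neck, draw it gently sideways out from under the fixed half's neck plate, without knocking or tipping it, and lift it clear. Finish still holding it in the fingers so that its seam can be looked over, upright and still, with its bottom about 10 cm above the top of the mould; leave the mould open and the other things on the worktop as they stand.

Things in the scene. Friction and masses are not known exactly. Their poses are not given: they have to be found in the camera images.
- mould: iron book mould fixed to the worktop in its middle, a bottle neck standing out of its top. Origin on the worktop, x toward the hinge pin at the rear, y left, z up. In its frame (mm) the block is x -10..76, y -50..50, z 8..82, split at y = 0: the right half (y < 0) is fixed, the left half swings. The fixed half's own handle is at x -96..-10, y -55..-34
- neck_plate (a point): centre of the round hole (radius 12.5 mm) in the split neck plate, on its top face, 90 mm above the worktop. The plate is 8 mm thick, x 0..63, y -41..41 mm in the mould's frame, one half on each half of the mould. The bottle (body radius 17 mm) cannot rise under it: draw it at least 20 mm, better 35, along the mould's +y, out of the fixed half, before lifting
- mould_half (a joint): opening of the left half in rad: 0 closed, 1.66 fully open; may start slightly ajar. It turns about the upright hinge pin at the rear (clockwise from above), its handle swinging to the left and then away from the robot. Light friction (0.05 N m); it stays where it is left
- half_grip (a point): middle of the outer part of the left half's handle, at mid thickness, 46 mm above the worktop: grip here from above. It is 10 mm thick (z 41..51), about 12 to 15 mm wide and, closed, runs along the mould's x, bent 0.2 rad outward, to x = -96 mm. Closed, it is 161 mm in front of the hinge pin and 45.5 mm to its left. Its frame turns with the half; closed, it is parallel to the mould's
- hinge_pin (a point): top of the hinge pin's axis, 95 mm above the worktop; pin radius 5 mm, at x = 86, y = 0 mm in the mould's frame
- bore (a point): where the centre of the bottle's underside stands in the mould, 28 mm above the worktop, on the bottom plate: a fixed disc of radius 17.5 mm that stays when the half swings. The bore round the bottle has a radius of about 20 mm
- bottle: amber glass bottle, 104 mm tall, 60 to 120 g, upright. Origin at the centre of its underside, z up along its axis. Body of radius 17 mm up to z = 38 mm, shoulder to z = 50 mm, straight neck of radius 10 mm from z = 50 to 94 mm, lip of radius 11.5 mm from 95 to 104 mm. In the mould 42 mm of neck and lip stand free above the neck plate
- crucible: bystander: clay crucible, 61 mm across, 60 mm tall, behind the mould; origin at the centre of its underside
- sample_puck: bystander: amber glass disc, 57 mm across, 20 mm thick, to the right of the mould; origin at the centre of its underside
- kiln_post: bystander: square clay post, 33 x 33 mm, 51 mm tall, behind and to the right of the mould; origin at the centre of its underside
- flat_file: bystander: flat file, 263 mm long, lying in front and to the right of the mould; origin at the centre of its underside
Things that resemble listed ones, but are neither listed nor needed, are in the scene too. Several things have the shape of the bottle; the one meant has the colours described above.

How it is judged:
By the outcome, as a careful person would: the job done as asked, in the order asked, and still so for the second after the job is handed in, while the arm keeps its last pose, push and grip.
It also fails if it takes over 58 s, if anything falls off the work surface, if the arm or the gripper's body presses on something with over 40 N, if the wrist force passes 120 N, or if a joint passes its speed limit or range.

## Working session

There is one attempt and no reset: what is moved stays moved. The work goes in short steps, Python scripts to look and compute and a tool call to move; the robot and the scene stay as the last step left them, time stands still between calls to the robot, and variables do not carry over. Pictures are saved under pics/ and viewed, at most 10 in all, crops included, and the job is handed in when it is done.

```bash
ls; mkdir -p pics
```

Run:
```python
from rig import sensors, viewer
import cv2,json
o=sensors.get_obs(); print(o['clock'],o['tcp_pos'],o['orientation'],o['grip_width'])
for n in("top","side"):
    im=viewer.camera(n); cv2.imwrite(f'pics/{n}0.png',im[:,:,::-1]); print(n,viewer.get_calibration(n))
```

```text
pics
0.0 [ 0.14317282 -0.55625567  0.2473542 ] [[ 9.68461105e-01  2.49164614e-01 -2.88604065e-04]
 [ 2.49164680e-01 -9.68459019e-01  2.02233329e-03]
 [ 2.24392685e-04 -2.03046108e-03 -9.99997913e-01]] 0.08545029832584052
top {'vfov': 44.5164481922001, 'cx': 321.80264122431566, 'cy': 200.62953782991005, 'extrinsics': array([[ 0.03256589, -0.9994674 , -0.00209108, -0.13088451],
       [ 0.97538084,  0.03132436,  0.2182911 , -0.60447373],
       [-0.21810934, -0.00914844,  0.97588146, -0.9460861 ],
       [ 0.        ,  0.        ,  0.        ,  1.        ]])}
side {'vfov': 49.245544226864745, 'cx': 318.47467743291276, 'cy': 203.24994263680367, 'extrinsics': array([[ 0.85490065, -0.51878799, -0.00197451, -0.55767022],
       [ 0.25403913,  0.41530163,  0.87349223, -0.19348624],
       [-0.45233726, -0.74725068,  0.48683409, -0.75875959],
       [ 0.        ,  0.        ,  0.        ,  1.        ]])}
```

View pics/top0.png

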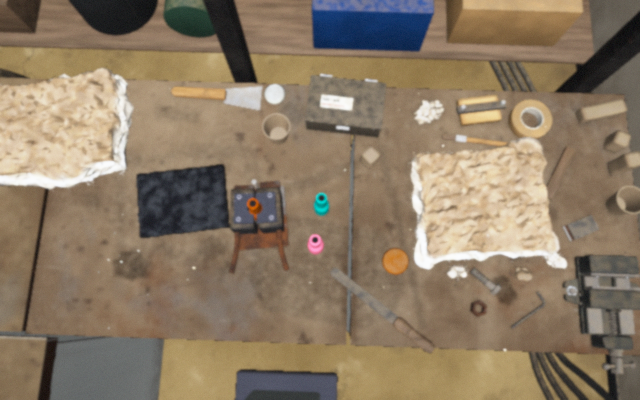

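View pics/side0.png

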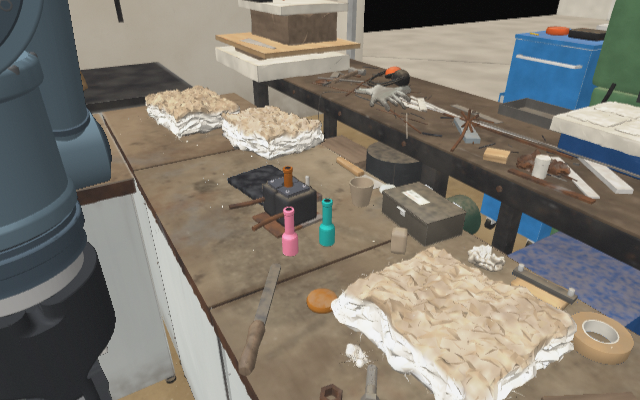

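The top view shows the mould at about (257,208), with the amber lip at (254,203), the left handle tip at (233,271), the right handle tip at (285,269) and the hinge pin at about (254,183). The teal and pink bottles are decoys. The side view shows the amber neck at (288,177) and the left handle tip at about (232,205).

Create h.py:
```python
import numpy as np, cv2
from rig import sensors, viewer
def K(c):
    f=200/np.tan(np.radians(c['vfov'])/2); return f
def ray(c,uv):
    E=c['extrinsics'];f=K(c);d=np.array([(uv[0]-c['cx'])/f,-(uv[1]-c['cy'])/f,-1])
    R=E[:3,:3];return -R.T@E[:3,3], R.T@d/np.linalg.norm(d)
def plane(c,uv,z):
    o,d=ray(c,uv);return o+d*(z-o[2])/d[2]
def tri(*obs):
    A=np.zeros((3,3));b=np.zeros(3)
    for c,uv in obs:
        o,d=ray(c,uv);P=np.eye(3)-np.outer(d,d);A+=P;b+=P@o
    X=np.linalg.solve(A,b)
    return X,[float(np.linalg.norm((np.eye(3)-np.outer(d,d))@(X-o))) for o,d in (ray(c,u) for c,u in obs)]
def proj(c,p):
    q=c['extrinsics'][:3,:3]@p+c['extrinsics'][:3,3];f=K(c);return np.array([c['cx']+f*q[0]/-q[2],c['cy']-f*q[1]/-q[2]])
```

Run:
```python
from h import *
t=viewer.get_calibration('top');s=viewer.get_calibration('side')
np.set_printoptions(precision=4,suppress=True)
print(tri((t,(254,202)),(s,(288,168))), plane(t,(233,271),.046),plane(t,(285,269),.046),plane(t,(254,183),.095),plane(s,(232,205),.046),plane(t,(254,202),.132))
w=viewer.get_calibration('wrist');o=sensors.get_obs()
C=-w['extrinsics'][:3,:3].T@w['extrinsics'][:3,3]
print('cam in tool',o['orientation'].T@(C-o['tcp_pos']),o['orientation'].T@w['extrinsics'][:3,:3].T,w['vfov'],w['cx'],w['cy'])
im=viewer.camera('wrist');cv2.imwrite('pics/w0.png',im[:,:,::-1])
```

```text
(array([0.586 , 0.0195, 0.1321]), [0.0009356730832192508, 0.0009356730832193476]) [0.4594 0.0661 0.046 ] [ 0.4669 -0.0403  0.046 ] [0.6343 0.0272 0.095 ] [0.4654 0.0748 0.046 ] [0.5869 0.0191 0.132 ]
cam in tool [ 0.0703 -0.0005 -0.1264] [[ 0.0012  0.961   0.2765]
 [ 1.     -0.0006 -0.0022]
 [-0.002   0.2765 -0.961 ]] 61.34873886149075 317.2354674744516 203.37297372753335
```

Units first: shifts go in shares of 50 mm and turns go in shares of 360 degrees. So -0.15 rad / 6.2832 = -0.0239.

Call:
advance:
  steps: [0, 0, -0.0239, 0, 0, 0, 0.085, 0, 0, -0.0239, 0, 0, 0, 0.085, 0, 0, -0.0239, 0, 0, 0, 0.085, 0, 0, -0.0239, 0, 0, 0, 0.085, 0, 0, -0.0239, 0, 0, 0, 0.085, 0, 0, -0.0239, 0, 0, 0, 0.085, 0, 0, -0.0239, 0, 0, 0, 0.085, 0, 0, -0.0239, 0, 0, 0, 0.085]

```text
clock: 0.95
tcp_pos: [0.1432, -0.5566, 0.2479]
orientation: [[0.113, 0.994, -0.0], [0.994, -0.113, 0.001], [0.001, -0.0, -1.0]]
wrist_force: [0.7, -0.3, -0.9]
grip_width: 0.0852
grasp_force: 0.0
```

Call:
advance:
  steps: [0, 0, -0.0239, 0, 0, 0, 0.085, 0, 0, -0.0239, 0, 0, 0, 0.085, 0, 0, -0.0239, 0, 0, 0, 0.085, 0, 0, -0.0239, 0, 0, 0, 0.085, 0, 0, -0.0239, 0, 0, 0, 0.085, 0, 0, -0.0239, 0, 0, 0, 0.085, 0, 0, -0.0239, 0, 0, 0, 0.085, 0, 0, -0.0239, 0, 0, 0, 0.085]

```text
clock: 1.75
tcp_pos: [0.1432, -0.5566, 0.2479]
orientation: [[-0.885, 0.465, -0.0], [0.465, 0.885, 0.001], [0.001, 0.001, -1.0]]
wrist_force: [-0.3, 0.6, -0.5]
grip_width: 0.0851
grasp_force: 0.0
```

Call:
advance:
  steps: [0, 0, -0.0239, 0, 0, 0, 0.085, 0, 0, -0.0239, 0, 0, 0, 0.085, 0, 0, -0.0239, 0, 0, 0, 0.085, 0, 0, 0, -0.528, 0.744, -0.066, 0.085, 0, 0, 0, -0.528, 0.744, -0.066, 0.085, 0, 0, 0, -0.528, 0.744, -0.066, 0.085]

```text
clock: 2.35
tcp_pos: [0.2273, -0.4472, 0.2578]
orientation: [[-0.999, 0.041, -0.0], [0.041, 0.999, 0.001], [0.0, 0.001, -1.0]]
wrist_force: [0.4, 0.2, -0.2]
grip_width: 0.0851
grasp_force: 0.0
```

```bash
python3 -c "
from rig import sensors;o=sensors.get_obs();print(o['tcp_pos'],o['orientation'],o['joint_positions'])"
```

```text
[ 0.2272995  -0.44718743  0.25780853] [[-9.99153671e-01  4.11332030e-02 -4.20767079e-05]
 [ 4.11331546e-02  9.99153336e-01  8.21798387e-04]
 [ 7.58442829e-05  8.19372127e-04 -9.99999661e-01]] [-1.22720490e+00  2.25851266e-01 -1.03734702e-01  1.24199830e+00
  2.37222498e-04 -1.18606020e+00]
```

Good tracking; 13 rows left.

To row units: 0.0372 m is 0.744, -0.0264 m is -0.528.

Call:
advance:
  steps: [0, 0, 0, -0.528, 0.744, -0.066, 0.085, 0, 0, 0, -0.528, 0.744, -0.066, 0.085, 0, 0, 0, -0.528, 0.744, -0.066, 0.085, 0, 0, 0, -0.528, 0.744, -0.066, 0.085, 0, 0, 0, -0.528, 0.744, -0.066, 0.085, 0, 0, 0, -0.528, 0.744, -0.066, 0.085, 0, 0, 0, -0.528, 0.744, -0.066, 0.085]
  quiet: true

```text
ok
```

Call:
advance:
  steps: [0, 0, 0, -0.528, 0.744, -0.066, 0.085, 0, 0, 0, -0.528, 0.744, -0.066, 0.085, 0, 0, 0, -0.528, 0.744, -0.066, 0.085, 0, 0, 0, -0.528, 0.744, -0.066, 0.085, 0, 0, 0, -0.528, 0.744, -0.066, 0.085, 0, 0, 0, -0.528, 0.744, -0.066, 0.085, 0, 0, 0, 0, 0, 0, 0.085, 0, 0, 0, 0, 0, 0, 0.085]

```text
clock: 3.85
tcp_pos: [0.5891, 0.0218, 0.3003]
orientation: [[-0.999, 0.038, -0.001], [0.038, 0.999, -0.0], [0.001, -0.001, -1.0]]
wrist_force: [-0.2, -0.5, -0.2]
grip_width: 0.0852
grasp_force: 0.0
```

Create shot.py:
```python
import sys,pickle; from h import *
n=sys.argv[1]
w=viewer.get_calibration('wrist');im=viewer.camera('wrist')[:,:,::-1]
cv2.imwrite(f'pics/{n}.png',im);pickle.dump(w,open(f'{n}.pkl','wb'))
```

```bash
python3 shot.py w1
```

```text
(no output)
```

View pics/w1.png

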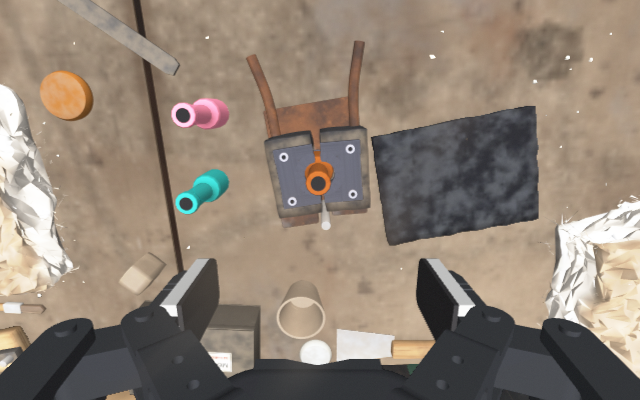

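The wrist view shows the lip at (318,182), pin at (325,226), left handle end (359,42), right handle end (251,57), left handle outer part running to (354,92).

Run:
```python
from h import *;import pickle
np.set_printoptions(precision=4,suppress=True)
w=pickle.load(open('w1.pkl','rb'))
im=cv2.imread('pics/w1.png')
for n,uv,z in (('lip',(318,182),.132),('pin',(326,226),.095),('Ltip',(359,42),.046),('Lbend',(354,90),.046),('Rtip',(251,57),.046),('s1',(284,157),.09),('s2',(350,149),.09),('s3',(292,202),.09),('s4',(353,194),.09)): print(n,plane(w,uv,z))
t=viewer.get_calibration('top');s=viewer.get_calibration('side')
print(tri((w,(318,182)),(s,(288,168)),(t,(254,202))))
c=cv2.resize(im[20:240,230:390],None,fx=3.6,fy=2.7*1,interpolation=cv2.INTER_CUBIC)
c=cv2.resize(im[20:240,230:390],None,fx=2.7,fy=2.7,interpolation=cv2.INTER_CUBIC)
cv2.imwrite('pics/w1c.png',c)
```

```text
lip [0.5839 0.0226 0.132 ]
pin [0.6393 0.029  0.095 ]
Ltip [0.4568 0.0696 0.046 ]
Lbend [0.5037 0.0641 0.046 ]
Rtip [ 0.467  -0.0432  0.046 ]
s1 [ 0.5664 -0.0108  0.09  ]
s2 [0.5609 0.0553 0.09  ]
s3 [ 0.6134 -0.0054  0.09  ]
s4 [0.6071 0.0579 0.09  ]
(array([0.5857, 0.021 , 0.131 ]), [0.0022184351544431305, 0.0003318057634937486, 0.0022203312352485722])
```

View pics/w1c.png

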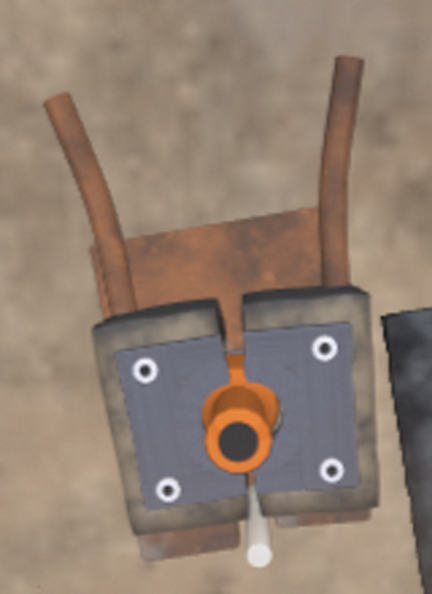

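The mould yaw is about 0.11 and the left half is ajar by about 0.06 rad. half_grip comes out near (0.476, 0.066). I'll move above it and measure again.

To row units: 0.0375 m is 0.75, 0.0286 m is 0.572, 0.1 rad / 6.2832 = 0.0159.

Call:
advance:
  steps: [0, 0, 0, 0.572, 0.202, 0.75, 0.06, 0, 0, 0, 0.572, 0.202, 0.75, 0.06, 0, 0, 0, 0.572, 0.202, 0.75, 0.06, 0, 0, 0, 0.572, 0.202, 0.75, 0.06, 0, 0, 0.0159, 0, 0, 0, 0.06, 0, 0, 0, 0, 0, 0, 0.06, 0, 0, 0, 0, 0, 0, 0.06]

```text
clock: 4.6
tcp_pos: [0.4776, 0.0649, 0.1524]
orientation: [[-0.99, 0.139, 0.004], [0.139, 0.99, -0.0], [-0.004, 0.0, -1.0]]
wrist_force: [1.2, 0.2, 0.3]
grip_width: 0.06
grasp_force: 0.0
```

```bash
python3 shot.py w2
```

```text
(no output)
```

View pics/w2.png

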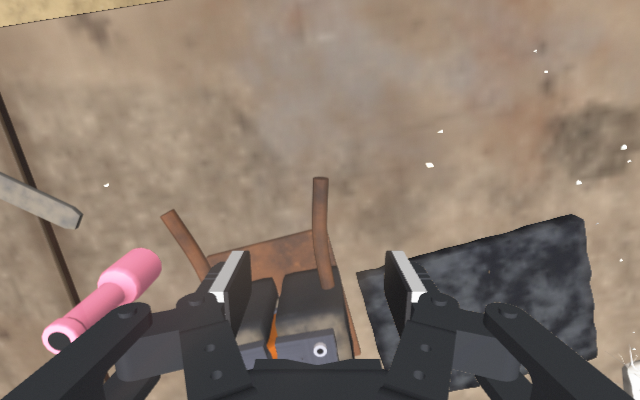

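The second wrist view shows the left handle tip at (320,180) and the bend at (319,236), with the fingers straddling it. The right tip is at (168,213).

Run:
```python
from h import *;import pickle
np.set_printoptions(precision=4,suppress=True)
a=pickle.load(open('w1.pkl','rb'));b=pickle.load(open('w2.pkl','rb'))
print(tri((a,(359,42)),(b,(320,180))),tri((a,(252,57)),(b,(168,213))))
for uv in ((320,180),(319,236)): print(plane(b,uv,.05))
o=sensors.get_obs(); p=np.array([.4762,.0664,.044]); print(o['tcp_pos'],o['orientation'].T@(p-o['tcp_pos']), proj(b,np.array([.4762,.0664,.05])))
```

```text
(array([0.4575, 0.0695, 0.0492]), [0.00035215501875689756, 0.00035215501875682323]) (array([ 0.4671, -0.042 ,  0.0472]), [0.00013706962268184462, 0.0001370696226818441])
[0.4574 0.0699 0.05  ]
[0.4986 0.0635 0.05  ]
[0.4788 0.065  0.153 ] [0.0034 0.001  0.109 ] [318.7331 206.3582]
```

To row units: 0.036 m is 0.72, 0.035 m is 0.7.

Call:
advance:
  steps: [0, 0, 0, 0.068, 0.02, 0.7, 0.06, 0, 0, 0, 0, 0, 0.72, 0.06, 0, 0, 0, 0, 0, 0.72, 0.06, 0, 0, 0, 0, 0, 0, 0.06]

```text
clock: 5.05
tcp_pos: [0.4722, 0.0668, 0.0418]
orientation: [[-0.99, 0.139, -0.004], [0.139, 0.99, -0.0], [0.004, -0.001, -1.0]]
wrist_force: [-1.3, 0.4, -0.3]
grip_width: 0.0601
grasp_force: 0.0
```

Call:
advance:
  steps: [0, 0, 0, 0, 0, 0, 0.0, 0, 0, 0, 0, 0, 0, 0.0, 0, 0, 0, 0, 0, 0, 0.0, 0, 0, 0, 0, 0, 0, 0.0, 0, 0, 0, 0, 0, 0, 0.0]

```text
clock: 5.55
tcp_pos: [0.4753, 0.0671, 0.0462]
orientation: [[-0.99, 0.14, 0.005], [0.14, 0.99, -0.001], [-0.005, -0.0, -1.0]]
wrist_force: [-1.3, -0.9, 6.7]
grip_width: 0.0089
grasp_force: 58.5
```

To row units: 0.0134 m is 0.268, -0.0017 m is -0.034, 0.08 rad / 6.2832 = 0.0127.

Call:
advance:
  steps: [0, 0, 0.0064, -0.014, 0.134, 0, 0, 0, 0, 0.0127, -0.034, 0.268, 0, 0, 0, 0, 0.0127, -0.034, 0.268, 0, 0, 0, 0, 0.0127, -0.034, 0.268, 0, 0]

```text
clock: 5.95
tcp_pos: [0.4925, 0.1112, 0.0462]
orientation: [[-0.911, 0.412, 0.005], [0.412, 0.911, -0.002], [-0.005, 0.0, -1.0]]
wrist_force: [1.5, -3.8, 3.2]
grip_width: 0.0092
grasp_force: 58.8
```

To row units: 0.0134 m is 0.268, -0.0017 m is -0.034, 0.08 rad / 6.2832 = 0.0127.

Call:
advance:
  steps: [0, 0, 0.0127, -0.034, 0.268, 0, 0, 0, 0, 0.0127, -0.034, 0.268, 0, 0, 0, 0, 0.0127, -0.034, 0.268, 0, 0, 0, 0, 0.0127, -0.034, 0.268, 0, 0, 0, 0, 0.0127, -0.034, 0.268, 0, 0, 0, 0, 0.0127, -0.034, 0.268, 0, 0]

```text
clock: 6.55
tcp_pos: [0.5473, 0.1692, 0.0462]
orientation: [[-0.618, 0.786, 0.005], [0.786, 0.618, -0.004], [-0.006, 0.002, -1.0]]
wrist_force: [2.4, -6.3, 4.1]
grip_width: 0.009
grasp_force: 58.8
```

Call:
advance:
  steps: [0, 0, 0.0127, -0.034, 0.268, 0, 0, 0, 0, 0.0127, -0.034, 0.268, 0, 0, 0, 0, 0.0127, -0.034, 0.268, 0, 0, 0, 0, 0.0127, -0.034, 0.268, 0, 0, 0, 0, 0.0127, -0.034, 0.268, 0, 0, 0, 0, 0.0127, -0.034, 0.268, 0, 0, 0, 0, 0.0064, -0.014, 0.134, 0, 0, 0, 0, 0, 0, 0, 0, 0]

```text
clock: 7.35
tcp_pos: [0.6292, 0.1959, 0.0462]
orientation: [[-0.147, 0.989, 0.004], [0.989, 0.147, -0.004], [-0.005, 0.003, -1.0]]
wrist_force: [-0.0, -6.6, 6.3]
grip_width: 0.0089
grasp_force: 59.2
```

The mould's left half is open by about 1.3 rad. I'll release the handle, lift, and take two views of the neck.

To row units: -0.05 m is -1, -0.045 m is -0.9, 0.032 rad / 6.2832 = 0.0051.

Call:
advance:
  steps: [0, 0, 0, 0, 0, 0, 0.045, 0, 0, 0, 0, 0, 0, 0.045, 0, 0, 0, 0, 0, 0, 0.045, 0, 0, 0, 0, 0, -0.9, 0.045, 0, 0, 0, 0, 0, -1, 0.045, 0, 0, 0, 0, 0, -1, 0.045, 0, 0, 0.0051, 0, 0, -0.7, 0.045]

```text
clock: 8.05
tcp_pos: [0.6273, 0.1987, 0.2282]
orientation: [[-0.119, 0.993, 0.004], [0.993, 0.119, 0.001], [0.001, 0.004, -1.0]]
wrist_force: [0.4, 0.2, 0.4]
grip_width: 0.0446
grasp_force: 0.0
```

Call:
advance:
  steps: [0, 0, 0, -0.83, -0.344, 0, 0.045, 0, 0, 0, -0.83, -0.344, 0, 0.045, 0, 0, 0, -0.83, -0.344, 0, 0.045, 0, 0, 0, 0, 0, 0, 0.045, 0, 0, 0, 0, 0, 0, 0.045, 0, 0, 0, 0, 0, 0, 0.045]

```text
clock: 8.65
tcp_pos: [0.5904, 0.0693, 0.2241]
orientation: [[-0.12, 0.993, 0.0], [0.993, 0.12, 0.001], [0.0, 0.0, -1.0]]
wrist_force: [0.0, -0.0, 0.9]
grip_width: 0.0452
grasp_force: 0.0
```

```bash
python3 shot.py w3
```

Call:
advance:
  steps: [0, 0, 0, -0.83, -0.344, 0, 0.045, 0, 0, 0, 0, 0, 0, 0.045, 0, 0, 0, 0, 0, 0, 0.045, 0, 0, 0, 0, 0, 0, 0.045]

```text
clock: 9.1
tcp_pos: [0.5785, 0.0263, 0.224]
orientation: [[-0.12, 0.993, 0.0], [0.993, 0.12, 0.0], [0.0, 0.0, -1.0]]
wrist_force: [0.1, -0.2, -0.2]
grip_width: 0.045
grasp_force: 0.0
```

```bash
python3 shot.py w4
```

Run:
```python
import cv2,numpy as np
a=[cv2.imread(f'pics/{n}.png') for n in('w3','w4')]
cv2.imwrite('pics/w34.png',np.hstack([x[60:400,130:510] for x in a]))
```

```text
(no output)
```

View pics/w34.png

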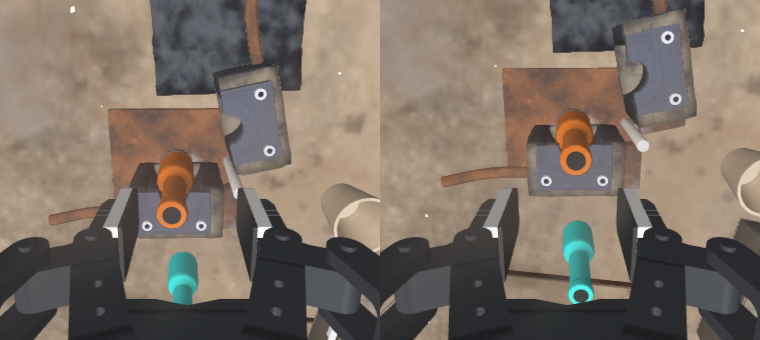

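The pair shows the left half swung wide open and the bottle still standing. Lip mouth is at about (302,274) in w3 and (325,220) in w4. The mould screws are at about (277,286) and (331,286) in w3, and (296,241) and (353,241) in w4.

Run:
```python
from h import *;import pickle
np.set_printoptions(precision=4,suppress=True)
W={n:pickle.load(open(n+'.pkl','rb')) for n in('w3','w4')}
pts=[]
for n,g in(('w3',(302,274)),('w4',(325,220))):
    im=cv2.imread(f'pics/{n}.png');hsv=cv2.cvtColor(im,cv2.COLOR_BGR2HSV)
    x,y=g;sub=hsv[y-25:y+26,x-25:x+26]
    m=(sub[...,2]<90).astype(np.uint8)
    k,l,st,c=cv2.connectedComponentsWithStats(m); i=l[25,25]; 
    u=c[i]+[x-25,y-25]; print(n,i,st[i],u); pts.append((W[n],tuple(u)))
X,e=tri(*pts);print(X,e)
s3=[(277,286),(331,286)];s4=[(296,241),(353,241)]
for a,b in zip(s3,s4): print(tri((W['w3'],a),(W['w4'],b)),plane(W['w4'],b,.09))
print([plane(c,u,.132) for c,u in pts])
o=sensors.get_obs();print(o['tcp_pos'],o['orientation'].T@(np.array([X[0],X[1],.111])-o['tcp_pos']))
```

```text
w3 5 [ 16  18  17  16 216] [301.1481 274.9444]
w4 4 [ 17  17  18  18 252] [325.4484 220.3492]
[0.5847 0.0229 0.1335] [4.060969410555336e-06, 4.060969410535781e-06]
(array([ 0.5659, -0.0111,  0.0941]), [7.900529436930312e-05, 7.900529436946453e-05]) [ 0.5658 -0.0128  0.09  ]
(array([ 0.6116, -0.0047,  0.0959]), [0.0001847724846850339, 0.00018477248468501032]) [ 0.6128 -0.0071  0.09  ]
[array([0.5848, 0.0221, 0.132 ]), array([0.5848, 0.0224, 0.132 ])]
[0.5785 0.0264 0.224 ] [-0.0042  0.0058  0.113 ]
```

To row units: 0.035 m is 0.7, 0.03 m is 0.6.

Call:
advance:
  steps: [0, 0, 0, -0.08, 0.116, 0, 0.045, 0, 0, 0, 0, 0, 0.7, 0.045, 0, 0, 0, 0, 0, 0.7, 0.045, 0, 0, 0, 0, 0, 0.6, 0.045, 0, 0, 0, 0, 0, 0.24, 0.045, 0, 0, 0, 0, 0, 0, 0.035, 0, 0, 0, 0, 0, 0, 0.03, 0, 0, 0, 0, 0, 0, 0.03]

```text
clock: 9.95
tcp_pos: [0.586, 0.0217, 0.1141]
orientation: [[-0.119, 0.993, 0.004], [0.993, 0.119, -0.0], [-0.001, 0.004, -1.0]]
wrist_force: [0.0, 0.2, -0.4]
grip_width: 0.0302
grasp_force: 0.0
```

```bash
python3 shot.py w5
```

Run:
```python
import cv2
cv2.imwrite('pics/w5c.png',cv2.resize(cv2.imread('pics/w5.png')[100:360,150:490],None,fx=2,fy=2))
```

```text
(no output)
```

View pics/w5c.png

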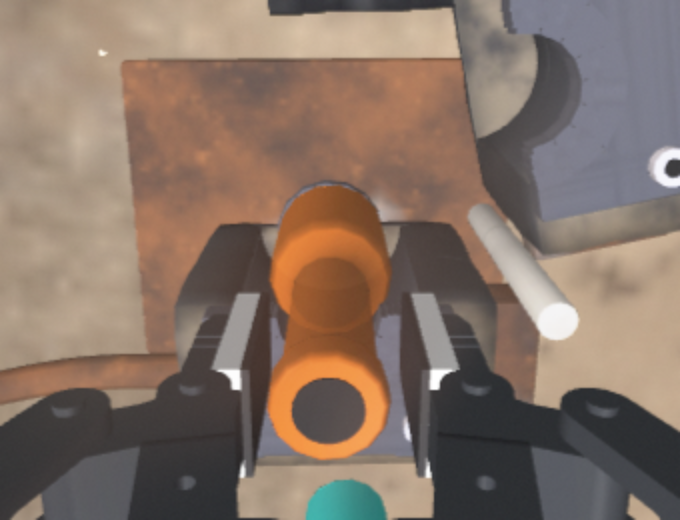

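The lip is at crop x 329, about 1.3 mm left of the pads' middle, and the bottle is upright. I'll centre and close.

To row units: 0.0015 m is 0.03, -0.0012 m is -0.024.

Call:
advance:
  steps: [0, 0, 0, 0.016, -0.024, 0.03, 0.03, 0, 0, 0, 0, 0, 0, 0.03, 0, 0, 0, 0, 0, 0, 0.026, 0, 0, 0, 0, 0, 0, 0.022, 0, 0, 0, 0, 0, 0, 0.018, 0, 0, 0, 0, 0, 0, 0.01, 0, 0, 0, 0, 0, 0, 0.0, 0, 0, 0, 0, 0, 0, 0.0]

```text
clock: 10.8
tcp_pos: [0.5834, 0.0224, 0.111]
orientation: [[-0.119, 0.993, 0.001], [0.993, 0.119, -0.0], [-0.0, 0.001, -1.0]]
wrist_force: [0.2, 0.2, 3.4]
grip_width: 0.0203
grasp_force: 58.4
```

To row units: 0.008 m is 0.16, 0.006 m is 0.12.

Call:
advance:
  steps: [0, 0, 0, 0, 0, -0.03, 0, 0, 0, 0, 0, 0, 0, 0, 0, 0, 0, 0.08, 0, 0, 0, 0, 0, 0, 0.12, 0, 0, 0, 0, 0, 0, 0.16, 0, 0, 0, 0, 0, 0, 0.16, 0, 0, 0, 0, 0, 0, 0.16, 0, 0, 0, 0, 0, 0, 0.16, 0, 0, 0]

```text
clock: 11.6
tcp_pos: [0.5779, 0.0651, 0.1121]
orientation: [[-0.119, 0.993, -0.0], [0.993, 0.119, -0.0], [-0.0, -0.0, -1.0]]
wrist_force: [0.3, 0.0, -0.7]
grip_width: 0.0205
grasp_force: 58.5
```

To row units: -0.025 m is -0.5, -0.02 m is -0.4.

Call:
advance:
  steps: [0, 0, 0, 0, 0, -0.2, 0, 0, 0, 0, 0, 0, -0.4, 0, 0, 0, 0, 0, 0, -0.5, 0, 0, 0, 0, 0, 0, -0.5, 0, 0, 0, 0, 0, 0, -0.5, 0, 0, 0, 0, 0, 0, -0.5, 0, 0, 0, 0, 0, 0, -0.4, 0, 0, 0, 0, 0, 0, -0.2, 0]

```text
clock: 12.4
tcp_pos: [0.579, 0.064, 0.2751]
orientation: [[-0.119, 0.993, 0.004], [0.993, 0.119, -0.0], [-0.001, 0.004, -1.0]]
wrist_force: [0.5, 0.1, -0.4]
grip_width: 0.0204
grasp_force: 58.6
```

Call:
advance:
  steps: [0, 0, 0, 0, 0, 0, 0, 0, 0, 0, 0, 0, 0, 0, 0, 0, 0, 0, 0, 0, 0, 0, 0, 0, 0, 0, 0, 0, 0, 0, 0, 0, 0, 0, 0]

```text
clock: 12.9
tcp_pos: [0.5776, 0.0642, 0.2712]
orientation: [[-0.119, 0.993, -0.002], [0.993, 0.119, -0.0], [0.0, -0.002, -1.0]]
wrist_force: [-0.2, -0.2, -1.1]
grip_width: 0.0203
grasp_force: 58.6
```

Run:
```python
from h import *
im=viewer.camera('side')[:,:,::-1];cv2.imwrite('pics/s9.png',cv2.resize(im[60:260,180:440],None,fx=3,fy=3))
```

```text
(no output)
```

View pics/s9.png

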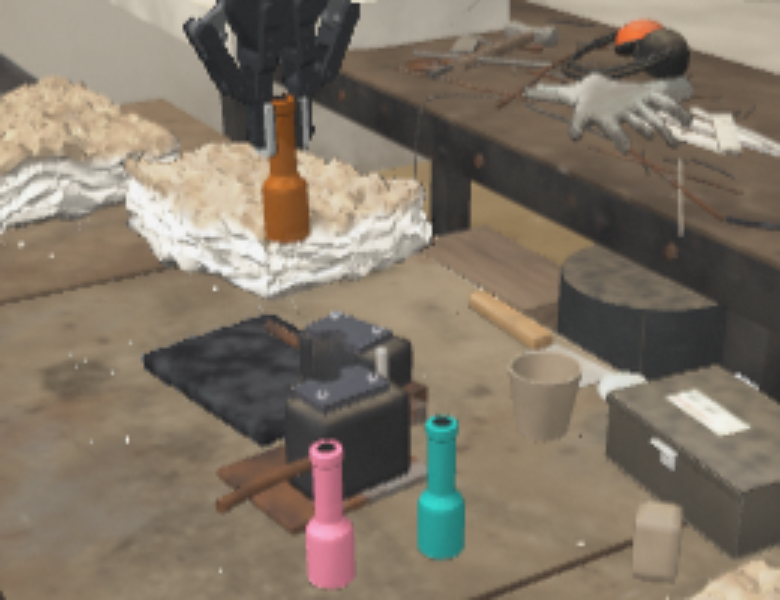

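The bottle hangs upright in the fingers above the open mould, with its bottom at crop (287,241), which is (275.7,140.3) in the full image. Both decoys are still standing. I'll check the height and stillness, then hand in.

Run:
```python
from h import *
from rig import job_done
s=viewer.get_calibration('side');o=sensors.get_obs();p=o['tcp_pos']
ok=[round(z,3) for z in np.arange(.17,.21,.005) ][np.argmin([abs(proj(s,np.array([p[0],p[1],z]))[1]-139) for z in np.arange(.17,.21,.005)])]
print('bottom z~',ok,p,abs(o['qd']).max())
if .175<ok<.205: print(job_done())
```

```text
bottom z~ 0.19 [0.57770869 0.06415817 0.27137361] 0.005692438909672434
the job is handed in; nothing more can be done
None
```

The job is handed in: the mould's left half is open by roughly 75 degrees, and the amber bottle is held upright and still by its neck, its bottom about 10 cm above the mould top, with the other things left as they stood.

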